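# Wedge the tube rack tight on the shaker

### The job

The tube rack's sliding tray on the bench shaker is loose: pick up the metal wedge lying on the bench, lay it on the shaker deck with its thin end in the slot between the tray's jaw and the bolted stop bar, and tap it in along the slot until it is locked firmly tight, then let go. Go by feel and gently, there is glass in the rack: it is tight when repeated taps of about 20 N drive it no further. Leave the bottles, the cup and the pipette where they are.

Things in the scene. Friction and masses are not known exactly. Their poses are not given: they have to be found in the camera images.
- shaker: bench shaker, a fixed cream box with a grey flat deck, 260 (x) x 250 (y) x 75 mm high. Origin: centre of its underside, on the bench. Its x axis runs along the slot, inward from the mouth (roughly away from the robot), y to the left, z up. On the deck: left (y 0 to 124, x -10 to 120 mm) the rack tray and buffer, right of it the stop bar. In front of the mouth (x -130 to -10) the deck is free.
- tray: steel tray with an aluminium rack of glass tubes (43 to 103 mm left of the jaw face, tops 87 mm above the deck); it slides only a few mm in the shaker's y, against a stiff rubber buffer (40 N per mm). Its right edge is an upright jaw 28 mm high; the jaw's flat face lies along the shaker's x axis at y = 0. Origin: on the deck at shaker x = 0, y = 0. Over 30 N of the wedge on the tray is too much.
- slot_mouth (a point): left corner of the slot's mouth: on the deck (75 mm above the bench), at the front end of the jaw face; axes as the shaker's. From here the slot runs in +x and lies to the right (-y). Its right side is the stop bar, bolted on by hand: the mouth is anywhere from 17.5 to 25 mm wide, so the wedge tightens with its tip 45 to 90 mm past the mouth: to be felt.
- slot_end (a point): far end of the slot's left side: on the jaw face, at deck height, 90 mm in +x from slot_mouth. The stop bar facing it (dark steel, 28 mm high, 26 mm thick, 90 mm long) has its inner face slanting 1 in 6, to match the wedge, so the slot is 15 mm narrower here than at the mouth.
- wedge: plain aluminium wedge with a grip lug, about 0.16 kg: 96 mm long (x), 28 high (z), 26 thick at the thick end (x = -48, plus a 5 mm boss), 10 at the thin end (x = +48). Left face straight at y = +13; right face slants from y = -13 at the thick end to +3 at the thin end. Origin: on the underside. In the slot it lies flat on the deck, x along the shaker's x, straight face against the tray's jaw.
- wedge_lug (a point): centre of the wedge's grip lug: an upright block 18 (x) x 16 (y) mm on the wedge's top near the thick end, from 28 to 63 mm above its underside; this point is 45 mm above the underside, at x = -23, y = +1 mm of the wedge
- wedge_tip (a point): middle of the thin end's lower edge: x = +48, y = +8, z = 0 mm of the wedge
- wedge_end (a point): crown of the half-round boss (upright, radius 10, 28 high) on the thick end, the place to tap: x = -53, y = +3, z = 14 mm of the wedge. The wedge slides in at 1 or 2 N until both faces bear; then the push climbs within 2 to 5 mm. One push often leaves it a little askew and it springs loose again: ease off, tap again, until taps of 15 to 25 N along its x gain nothing. Friction then holds it.
- bottle_a: small amber bottle, 38 mm diameter, 75 mm high, black cap; bystander. Origin: centre of its underside
- bottle_b: another such amber bottle; bystander. Origin: centre of its underside
- cup: white specimen cup, 56 mm diameter, 45 mm high; bystander. Origin: centre of its underside
- pipette: green and white hand pipette lying on the bench, 250 mm long, 30 mm wide, 18 mm high; bystander. Origin: underside, 105 mm from its rear end

How it is judged:
By the outcome, as a careful person would: the job done as asked, in the order asked, and still so for the second after the job is handed in, with the robot touching nothing.
It also fails if it takes over 69 s, if anything falls off the work surface, if the arm or the gripper's body presses on something with over 40 N, if the wrist force passes 120 N, or if a joint passes its speed limit or range.

### The arm

A 6-joint arm with a two-finger parallel gripper is mounted at the origin on the work surface. World frame = base frame: x ahead of the robot, y to its left, z up, the work surface at z = 0. Lengths are in m, angles in rad, forces in N, time in s.
With the tool pointing down it reaches from about 0.2 to 0.875 m from the base axis. Payload 3.4 kg.
Tool frame: the origin (TCP) lies on the centre line of the jaws, within the pads' length; the fingertips stand 17 mm ahead of it and the grasp point (between the pads) lies 2 mm behind it (r.nose_length is the distance from the TCP to the fingertips, in m); z points along the fingers, y is the line along which they close (so a half turn about z gives the same grasp; the last joint's range is limited). The gripper opens to 94 mm and grips with 3 to 60 N. Pads are 16 mm wide; open, the fingers measure 119 mm over their backs; the gripper's body (75 mm by 177 mm) begins 78 mm behind the grasp point.
Start: joints at [1.069, 0.276, 1.505, -0, 1.361, -0.121], TCP at [0.214, 0.534, 0.222] pointing down, gripper open.
Joint ranges: [-2.89, 2.89], [-0.75, 2.08], [0.22, 2.7], [-1.18, 4.32], [0.11, 2.71], [-2.7, 2.7]. Speed limits (rad/s): [2.57, 2.57, 3.14, 3.14, 3.14, 3.14].

### API

Orientations are given as a rotation vector (axis times angle).
In Python, from bench import r gives the robot as it stands. The module is installed in compiled form; this text tells all that it offers.
- The arm moves only by the tool move_arm, never from a script. Its arguments are lists of equal length, an entry for each row: "slide": the shift along the tool's x, y, z in m, a list of three; "twist": the turn, a rotation vector about the tool's x, y, z in rad, a list of three; "claw": the finger opening in m, from 0 to 0.094. A call has 1 to 10 rows; each row shifts and turns the commanded pose from where the row before left it, along the tool's axes as they then stand; what a row does not reach is not made up. A row lasts 1/12 s, in which the tool goes at most 41.7 mm and 7.16 degrees, less where a joint would pass 70% of its speed; a pose out of reach is approached as far as the arm can. A call is refused whole if a number of a shift passes 0.0417 or a number of a turn 0.125, either way. A call with a gripper value outside its range is refused whole. The fingers move at their own pace and stop on an object; "grip_force" is the grip in N (left out, the last holds). Time passes only in rows, so rows that do not move let the fingers close. It gives the time, the measured TCP pose, the force, the opening and the grip force at its end, in the units of the state.
- r.get_obs(): the state, without advancing time (a new reading comes with each control period).
- r.get_image(name): name is "side" or "top"; returns the picture (400x640x3 uint8, blue, green, red); there is no depth.
- r.camera_model(name): a dict with "intrinsics" (3x3 intrinsics, pixels), "origin" and "attitude" of the camera in the world. Camera axes: x right, y down, z forward; pixel columns grow to the right and rows downward; lengths in m; the calibration is good to about 2 mm. A picture is of the moment at which its call begins. camera_model takes no time and is no camera call.
- r.close_job(): hands the job in; it is judged then, once.
Trained networks look in the newest picture that a camera, given by its name, has taken for a name from the list of things; names that differ only in an ending like _2 or _b are one class to them, and where a whole thing is asked for, a point or a joint stands for the part that bears it (a point fixed in the world has none). Each returns a list of dicts, best first, with "score" (0 to 1); they miss things now and then, are a little off and sometimes report something else, mostly with a low value. They report only what shows in the picture. A call takes as long as a camera call.
- r.boxes_of(camera, query): "at" ([x, y, z] in m, in world coordinates, good to about 4 mm: the middle of the surface that is visible of it).
- r.regions_of(camera, query): "region" (400x640 bool, what is visible of it).
The state is a dict: "time": time; "joint_pos": joint angles; "qd": joint speeds; "tau": joint torques, N m; "eef_pos": TCP position; "eef_rot": TCP orientation; "wrist_force": force on the tool from outside, world axes, zero at the start; "moment": the same for the moment, N m; "grip_width": opening from 0.0 (shut) to 1.0 (fully open); "grip_force": force on a finger pad.
Only numpy, scipy, OpenCV 4.12 (cv2) and the standard library are available. Lean on these libraries where they do the work, as an engineer would, in place of code of your own. Each camera call takes 0.05 s, during which the arm holds its last target. There are 200 camera calls.

## Working session

There is one attempt and no reset: what is moved stays moved. The work goes in short steps, Python scripts to look and compute and a tool call to move; the robot and the scene stay as the last step left them, time stands still between calls to the robot, and variables do not carry over. Pictures are saved under pics/ and viewed, at most 10 in all, crops included, and the job is handed in when it is done.

Besides the shell and the picture viewer there is one more tool, called after "Request:" by a JSON object that holds its "op" and its "data", one argument or row to a line. move_arm: Moves the arm, as the interface text tells. Its arguments: {"type":"object","properties":{"slide":{"type":"array","items":{"type":"array","items":{"type":"number"}}},"twist":{"type":"array","items":{"type":"array","items":{"type":"number"}}},"claw":{"type":"array","items":{"type":"number"}},"grip_force":{"type":"number"}},"required":["slide","twist","claw"]}

```bash
mkdir -p pics
python3 - <<'E'
from bench import r
import cv2,numpy as np
np.set_printoptions(precision=4,suppress=True)
for c in("top","side"):
    cv2.imwrite(f"pics/{c}0.png",r.get_image(c))
    m=r.camera_model(c);print(c,m)
    for q in("wedge","wedge_lug","wedge_tip","wedge_end","slot_mouth","slot_end","shaker","bottle_a","cup","pipette"):
        print(q,[(np.round(d["at"],4),round(d["score"],2)) for d in r.boxes_of(c,q)][:3])
print(r.get_obs())
E
```

```text
top {'intrinsics': array([[361.2678,   0.    , 315.9287],
       [  0.    , 361.2678, 200.2232],
       [  0.    ,   0.    ,   1.    ]]), 'origin': array([ 0.479 , -0.0239,  1.0809]), 'attitude': array([-2.202 ,  2.1625, -0.106 ])}
wedge [(array([ 0.4693, -0.2351,  0.031 ]), 0.77)]
wedge_lug [(array([ 0.4662, -0.2323,  0.0252]), 0.69), (array([ 0.621 , -0.2202,  0.0479]), 0.31), (array([ 0.5783, -0.388 ,  0.0186]), 0.27)]
wedge_tip [(array([ 0.4694, -0.2353,  0.0249]), 0.8), (array([ 0.7207, -0.2136,  0.0498]), 0.72), (array([0.4931, 0.3513, 0.0196]), 0.6)]
wedge_end [(array([ 0.4654, -0.2358,  0.0229]), 0.72), (array([0.5575, 0.0493, 0.0763]), 0.31)]
slot_mouth [(array([0.5584, 0.0465, 0.0794]), 0.79)]
slot_end [(array([0.5617, 0.0472, 0.0736]), 0.9), (array([0.6268, 0.0793, 0.1338]), 0.69)]
shaker [(array([0.5645, 0.0506, 0.0762]), 0.74)]
bottle_a [(array([ 0.7191, -0.2163,  0.0458]), 0.64), (array([ 0.6201, -0.22  ,  0.0476]), 0.45)]
cup [(array([0.4924, 0.3475, 0.0197]), 0.56), (array([0.5587, 0.0517, 0.0782]), 0.33)]
pipette [(array([ 0.5793, -0.3898,  0.0161]), 0.61)]
side {'in
[... 686 characters left out ...]
4884, 0.3355, 0.0287]), 0.26)]
bottle_a [(array([ 0.616 , -0.2317,  0.0415]), 0.68), (array([ 0.7133, -0.228 ,  0.0466]), 0.51)]
cup [(array([0.4868, 0.3378, 0.0299]), 0.73)]
pipette [(array([ 0.5595, -0.398 ,  0.0182]), 0.74)]
{'time': 1.1, 'joint_pos': array([ 1.069 ,  0.2759,  1.5049,  0.    ,  1.3607, -0.121 ]), 'qd': array([-0.0006, -0.0005, -0.0024,  0.0004,  0.0011,  0.0004]), 'tau': array([ -0.0019, -40.4483, -23.7502,   0.0698,   0.0251,   0.    ]), 'eef_pos': array([0.2137, 0.5338, 0.2225]), 'eef_rot': array([0.5945, 3.0848, 0.0001]), 'wrist_force': array([ 0.1649,  0.7559, -0.3103]), 'moment': array([ 0.0577,  0.0086, -0.0374]), 'grip_force': 0.0, 'grip_width': 0.9973502377860537}
```

Run:
```python
import cv2
t=cv2.imread("pics/top0.png");s=cv2.imread("pics/side0.png")
cv2.imwrite("pics/top0c.png",cv2.resize(t[60:360,190:590],None,fx=2,fy=2,interpolation=cv2.INTER_CUBIC))
cv2.imwrite("pics/side0c.png",cv2.resize(s[80:380,200:600],None,fx=2,fy=2,interpolation=cv2.INTER_CUBIC))
```

```text
(no output)
```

View pics/top0c.png

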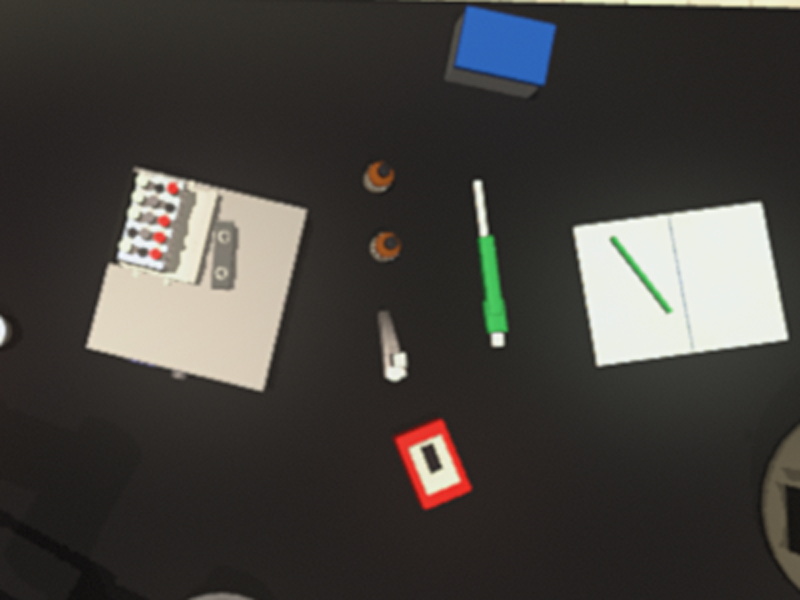

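View pics/side0c.png

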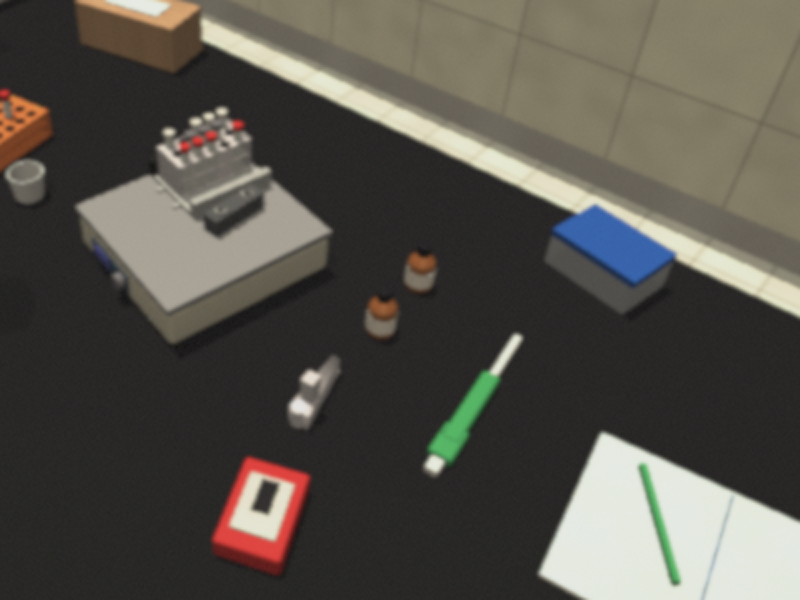

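```bash
cat > h.py <<'E'
import numpy as np,cv2
from scipy.spatial.transform import Rotation as R
from scipy.optimize import least_squares
from bench import r
np.set_printoptions(precision=4,suppress=True)
def proj(c,P):
    m=r.camera_model(c);P=np.atleast_2d(P)
    q=(P-m["origin"])@R.from_rotvec(m["attitude"]).as_matrix()
    q=q@m["intrinsics"].T
    return q[:,:2]/q[:,2:]
def W(p,P,z0=0):
    c,s=np.cos(p[2]),np.sin(p[2]);P=np.atleast_2d(np.array(P,float))
    return np.c_[p[0]+c*P[:,0]-s*P[:,1],p[1]+s*P[:,0]+c*P[:,1],P[:,2]+z0]
def fit(pts,p0,z0=0):
    f=lambda p:np.concatenate([(proj(c,W(p,P,z0))-np.array(u)).ravel() for c,P,u in pts])
    s=least_squares(f,p0,loss="soft_l1");return s.x,f(s.x).reshape(-1,2)
def C(c,u): # crop2x px -> image px
    u=np.array(u,float);o=(190,60) if c=="top" else (200,80)
    return u/2-0.25+np.array(o)
E
cat > a.py <<'E'
from h import *
a,b=.13,.125
deck=[[-a,b,.075],[-a,-b,.075],[a,-b,.075],[a,b,.075]]
sh,e=fit([("top",deck,C("top",[(87,348),(265,391),(307,210),(135,168)])),
 ("side",deck[:3],C("side",[(77,209),(172,309),(331,232)]))],[.56,.05,.2]);print("shaker",sh,e)
lugt=[-.023,.001,.063]
tip=[.048,.008,.028];end=[-.053,.003,.028]
wd,e=fit([("top",[tip,end,lugt],C("top",[(383,312),(396,380),(399,358)])),
 ("side",[tip,end,lugt],C("side",[(335,359),(299,412),(312,376)]))],[.46,-.24,0.0]);print("wedge",wd,e)
mouth=W(sh,[[-.01,0,.075]]);print("mouth?",mouth)
def lines(c,img,k,o):
    def pl(p,P,col):
        u=(proj(c,W(p,P))-o+.5)*k-.5
        cv2.polylines(img,[np.round(u*8).astype(int).reshape(-1,1,2)],False,col,1,cv2.LINE_AA,3)
    pl(sh,deck+deck[:1],(0,255,0))
    pl(sh,[[-.01,0,.075],[-.01,0,.103],[.08,0,.103],[.08,0,.075]],(0,0,255))
    for z in(0,.028):pl(wd,[[-.048,.013,z],[.048,.013,z],[.048,.003,z],[-.048,-.013,z],[-.048,.013,z]],(255,255,0))
    pl(wd,[[-.032,.009,.063],[-.014,.009,.063],[-.014,-.007,.063],[-.032,-.007,.063],[-.032,.009,.063]],(0,255,255))
for c,bx in(("top",[(228,140,120,120),(360,205,45,55)]),("side",[(235,125,135,130),(335,250,45,55)])):
    im=cv2.imread(f"pics/{c}0.png");out=[]
    for (x,y,w,h),k in zip(bx,(4,6)):
        g=cv2.resize(im[y:y+h,x:x+w],None,fx=k,fy=k,interpolation=cv2.INTER_CUBIC)
        g=cv2.convertScaleAbs(g,alpha=1.3);lines(c,g,k,np.array([x,y]))
        out.append(cv2.copyMakeBorder(g,0,max(0,530-g.shape[0]),0,0,0))
    H=max(g.shape[0] for g in out)
    out=[cv2.copyMakeBorder(g,0,H-g.shape[0],0,0,0) for g in out]
    cv2.imwrite(f"pics/{c}_fit.png",np.hstack(out)[:600,:800]);print(np.hstack(out).shape)
E
python3 a.py
```

```text
shaker [ 0.5691  0.0402 -0.2165] [[ 1.002  -0.0166]
 [-0.0538 -0.4152]
 [ 0.183  -0.4   ]
 [ 0.1285  0.1591]
 [-0.5775 -1.3506]
 [-1.3988  1.2151]
 [ 0.263  -0.8226]]
wedge [ 0.4841 -0.2417  0.1475] [[ 0.259  -0.7208]
 [ 0.5083 -0.3897]
 [ 0.7767  0.4561]
 [-0.1541 -1.9265]
 [-1.5142 -0.0253]
 [-0.0956  0.4189]]
mouth? [[0.5594 0.0424 0.075 ]]
(530, 750, 3)
(530, 810, 3)
```

View pics/top_fit.png

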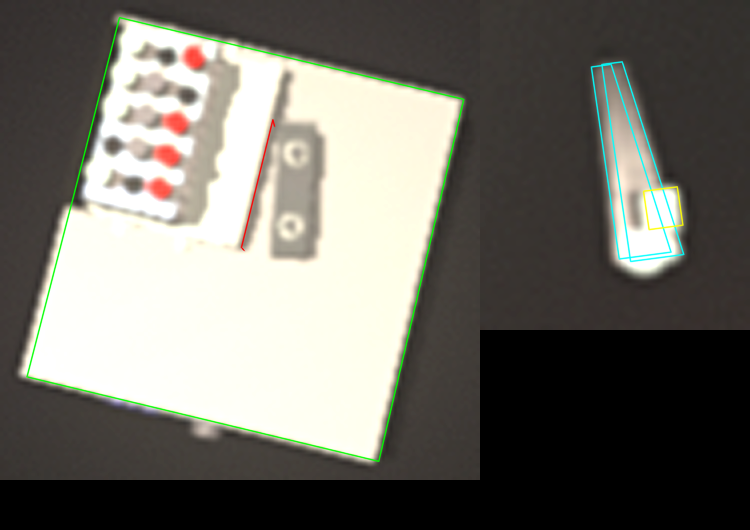

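View pics/side_fit.png

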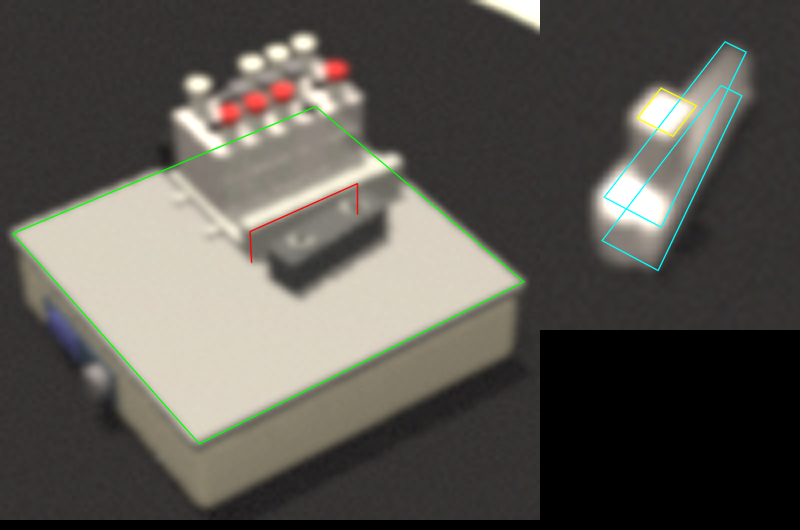

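```bash
cat > mf.py <<'E'
from h import *
from scipy.optimize import minimize
th=np.linspace(np.pi/2,3*np.pi/2,9)
# boss: crown at x=-53, radius 10 -> centre x=-43
boss=[[-.043+.01*np.cos(t),.003+.01*np.sin(t)] for t in th]
body=[[.048,.013],[.048,.003],[-.048,-.013],[-.048,.013]]
lug=[[-.032,.009],[-.014,.009],[-.014,-.007],[-.032,-.007]]
parts=[[(x,y,z) for x,y in a for z in zz] for a,zz in((body,(0,.028)),(boss,(0,.028)),(lug,(.028,.063)))]
def render(c,p,z0,k=4):
    m=np.zeros((400*k,640*k),np.uint8)
    for P in parts:
        u=(proj(c,W(p,P,z0))+.5)*k-.5
        cv2.fillConvexPoly(m,cv2.convexHull(np.round(u*16).astype(np.int32)),255,cv2.LINE_8,4)
    return cv2.resize(m,(640,400),interpolation=cv2.INTER_AREA)/255.
def maskfit(masks,p0,z0=0.):
    f=lambda p:sum(((render(c,p,z0)-M)**2).sum() for c,M in masks)
    s=minimize(f,p0,method="Nelder-Mead",options=dict(initial_simplex=np.array([p0]+[np.array(p0)+d for d in np.diag([.006,.006,.1])]),xatol=1e-4,fatol=.1,maxiter=120))
    return s.x,s.fun
E
python3 - <<'E'
from mf import *
ms=[]
for c in("top","side"):
    r.get_image(c);d=r.regions_of(c,"wedge");print(c,[(x["score"],x["region"].sum()) for x in d])
    ms.append((c,d[0]["region"].astype(float)))
np.save("pics/m.npy",np.array([m for _,m in ms]))
p0=[.478,-.242,.147]
for s in(ms,ms[:1],ms[1:]):print(maskfit(s,p0))
print([render(c,p0,0).sum() for c,_ in ms])
E
```

```text
top [(0.61, np.int64(237))]
side [(0.72, np.int64(431)), (0.36, np.int64(802))]
(array([ 0.4845, -0.2415,  0.1139]), np.float64(82.32555171088043))
(array([ 0.4818, -0.2399,  0.1339]), np.float64(43.91554017685505))
(array([ 0.4836, -0.2425,  0.1198]), np.float64(18.71171088043061))
[np.float64(295.7725490196078), np.float64(448.82745098039214)]
```

```bash
cat > go.py <<'E'
from h import *
def go(pos,yaw,n=None):
    o=r.get_obs();Rm=R.from_rotvec(o["eef_rot"]).as_matrix()
    d=Rm.T@(np.array(pos)-o["eef_pos"])
    # target: tool x at yaw, z down
    T=np.array([[np.cos(yaw),np.sin(yaw),0],[np.sin(yaw),-np.cos(yaw),0],[0,0,-1]]).T
    tw=R.from_matrix(Rm.T@T).as_rotvec()
    print("t",o["time"],"pos",o["eef_pos"],"yaw",np.degrees(np.arctan2(Rm[1,0],Rm[0,0])),"F",o["wrist_force"],"w",o["grip_width"]*94)
    print("tool shift mm",d*1e3,"twist",tw)
E
python3 - <<'E'
from go import *
wd=[.483,-.2413,.124]
l=W(wd,[[-.023,.001,.045]])[0];print(l)
go([l[0],l[1],.16],np.pi+.124)
E
```

```text
[ 0.4601 -0.2432  0.045 ]
t 1.3 pos [0.2137 0.5338 0.2225] yaw 158.18379245194322 F [-0.0031 -0.2624  0.4439] w 93.76962934308645
tool shift mm [-517.4513 -629.7995   62.4619] twist [ 0.0001  0.0001 -0.5048]
```

Request:
{"op": "move_arm", "data": {
  "slide": [
    [-0.02,-0.024,0],
    [-0.02,-0.024,0],
    [-0.02,-0.024,0],
    [-0.02,-0.024,0],
    [-0.02,-0.024,0],
    [-0.02,-0.024,0],
    [-0.02,-0.024,0],
    [-0.02,-0.024,0],
    [-0.02,-0.024,0],
    [-0.02,-0.024,0]
  ],
  "twist": [
    [0,0,0],
    [0,0,0],
    [0,0,0],
    [0,0,0],
    [0,0,0],
    [0,0,0],
    [0,0,0],
    [0,0,0],
    [0,0,0],
    [0,0,0]
  ],
  "claw": [0.09,0.08,0.07,0.06,0.055,0.055,0.055,0.055,0.055,0.055]
}}

```text
time: 2.13
eef_pos: [0.3103, 0.2353, 0.2227]
eef_rot: [0.594, 3.084, 0.001]
wrist_force: [0.0, -0.2, 0.3]
grip_width: 0.586
grip_force: 0.0
```

Request:
{"op": "move_arm", "data": {
  "slide": [
    [-0.02,-0.024,0],
    [-0.02,-0.024,0],
    [-0.02,-0.024,0],
    [-0.02,-0.024,0],
    [-0.02,-0.024,0],
    [-0.02,-0.024,0],
    [-0.02,-0.024,0],
    [-0.02,-0.024,0],
    [-0.02,-0.024,0],
    [-0.02,-0.024,0]
  ],
  "twist": [
    [0,0,0],
    [0,0,0],
    [0,0,0],
    [0,0,0],
    [0,0,0],
    [0,0,0],
    [0,0,0],
    [0,0,0],
    [0,0,0],
    [0,0,0]
  ],
  "claw": [0.055,0.055,0.055,0.055,0.055,0.055,0.055,0.055,0.055,0.055]
}}

```text
time: 2.97
eef_pos: [0.4069, -0.062, 0.2227]
eef_rot: [0.595, 3.084, 0.0]
wrist_force: [0.7, 0.2, 0.3]
grip_width: 0.586
grip_force: 0.0
```

Request:
{"op": "move_arm", "data": {
  "slide": [
    [-0.02,-0.024,0],
    [-0.02,-0.024,0],
    [-0.02,-0.024,0],
    [-0.02,-0.024,0],
    [-0.019,-0.027,0],
    [0,0,0],
    [0,0,0],
    [0,0,0],
    [0,0,0],
    [0,0,0]
  ],
  "twist": [
    [0,0,0],
    [0,0,0],
    [0,0,0],
    [0,0,0],
    [0,0,0],
    [0,0,-0.1],
    [0,0,-0.1],
    [0,0,-0.1],
    [0,0,-0.1],
    [0,0,-0.105]
  ],
  "claw": [0.055,0.055,0.055,0.055,0.055,0.055,0.055,0.055,0.055,0.055]
}}

```text
time: 3.8
eef_pos: [0.4528, -0.2116, 0.2224]
eef_rot: [-0.202, 3.135, 0.0]
wrist_force: [-0.1, -0.5, 0.2]
grip_width: 0.584
grip_force: 0.0
```

Run:
```python
from go import *
go([.4601,-.2432,.049],np.pi+.124)
```

```text
t 3.8 pos [ 0.4528 -0.2116  0.2224] yaw -172.61724208162468 F [-0.1072 -0.5447  0.2327] w 54.93369495391801
tool shift mm [ -3.1371 -32.2959 173.41  ] twist [0.0002 0.     0.0049]
```

Request:
{"op": "move_arm", "data": {
  "slide": [
    [-0.001,-0.011,0.02],
    [-0.001,-0.011,0.02],
    [-0.001,-0.01,0.025],
    [0,0,0.025],
    [0,0,0.02],
    [0,0,0.02],
    [0,0,0.015],
    [0,0,0.013],
    [0,0,0.01],
    [0,0,0.005]
  ],
  "twist": [
    [0,0,0.005],
    [0,0,0],
    [0,0,0],
    [0,0,0],
    [0,0,0],
    [0,0,0],
    [0,0,0],
    [0,0,0],
    [0,0,0],
    [0,0,0]
  ],
  "claw": [0.055,0.055,0.055,0.055,0.055,0.055,0.055,0.055,0.055,0.055],
  "grip_force": 30
}}

```text
time: 4.63
eef_pos: [0.4592, -0.2425, 0.0482]
eef_rot: [0.187, -3.135, -0.002]
wrist_force: [-0.7, 0.1, 0.8]
grip_width: 0.587
grip_force: 0.0
```

Run:
```python
from go import *
go([.4601,-.2432,.049],np.pi+.124)
s=r.get_image("side")
cv2.imwrite("pics/g1.png",cv2.resize(s[170:320,280:430],None,fx=4,fy=4,interpolation=cv2.INTER_CUBIC))
```

```text
t 4.6333 pos [ 0.4592 -0.2425  0.0482] yaw -173.17501500173543 F [-0.6816  0.0567  0.7561] w 55.17317356634126
tool shift mm [-0.822  -0.8172 -0.7621] twist [ 0.0013 -0.0013 -0.0049]
```

View pics/g1.png

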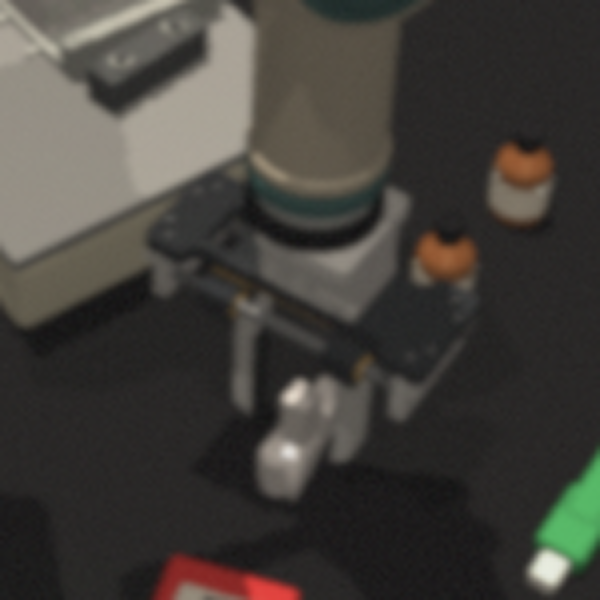

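The lug (295,390) stands between the open fingers (245,400) and (350,430), so I'll close.

Request:
{"op": "move_arm", "data": {
  "slide": [
    [0,0,0],
    [0,0,0],
    [0,0,0],
    [0,0,0],
    [0,0,0],
    [0,0,0],
    [0,0,0],
    [0,0,0],
    [0,0,-0.003],
    [0,0,-0.007]
  ],
  "twist": [
    [0,0,0],
    [0,0,0],
    [0,0,0],
    [0,0,0],
    [0,0,0],
    [0,0,0],
    [0,0,0],
    [0,0,0],
    [0,0,0],
    [0,0,0]
  ],
  "claw": [0.04,0.03,0.02,0.01,0.01,0.01,0.01,0.01,0.01,0.01],
  "grip_force": 30
}}

```text
time: 5.52
eef_pos: [0.4587, -0.2421, 0.0587]
eef_rot: [0.187, -3.134, -0.003]
wrist_force: [-0.5, -0.5, -1.6]
grip_width: 0.169
grip_force: 30.0
```

Request:
{"op": "move_arm", "data": {
  "slide": [
    [0,0,-0.02],
    [0,0,-0.025],
    [0,0,-0.025],
    [0,0,-0.025],
    [0,0,-0.02],
    [0,0,-0.015],
    [0,0,0],
    [0,0,0],
    [0,0,0],
    [0,0,0]
  ],
  "twist": [
    [0,0,0],
    [0,0,0],
    [0,0,0],
    [0,0,0],
    [0,0,0.06],
    [0,0,0.07],
    [0,0,0.07],
    [0,0,0.07],
    [0,0,0.07],
    [0,0,0]
  ],
  "claw": [0.01,0.01,0.01,0.01,0.01,0.01,0.01,0.01,0.01,0.01]
}}

```text
time: 6.35
eef_pos: [0.4594, -0.2426, 0.1898]
eef_rot: [-0.348, -3.122, -0.0]
wrist_force: [-1.0, -0.8, -2.2]
grip_width: 0.169
grip_force: 30.0
```

Run:
```python
from go import *
sh=[.5691,.0402,-.2165]
# wedge origin so tip 30 mm before mouth (shaker x=-10-30-48), straight face 4 mm right of jaw -> y=-17 
wp=[*W(sh,[[-.088,-.017,0]])[0][:2],sh[2]]
l=W(wp,[[-.023,.001,0]])[0];print(l)
go([l[0],l[1],.175],np.pi+sh[2])
```

```text
[0.4573 0.0484 0.    ]
t 6.35 pos [ 0.4594 -0.2426  0.1898] yaw 167.28607490053324 F [-0.968  -0.7996 -2.1611] w 15.83980606082236
tool shift mm [ 66.1679 283.3897  14.86  ] twist [ 0.0002 -0.0001 -0.0054]
```

Request:
{"op": "move_arm", "data": {
  "slide": [
    [0.007,0.028,0],
    [0.007,0.032,0],
    [0.007,0.032,0],
    [0.007,0.032,0],
    [0.007,0.032,0],
    [0.007,0.032,0],
    [0.007,0.032,0],
    [0.007,0.032,0],
    [0.007,0.02,0],
    [0.003,0.011,0]
  ],
  "twist": [
    [0,0,-0.005],
    [0,0,0],
    [0,0,0],
    [0,0,0],
    [0,0,0],
    [0,0,0],
    [0,0,0],
    [0,0,0],
    [0,0,0],
    [0,0,0]
  ],
  "claw": [0.01,0.01,0.01,0.01,0.01,0.01,0.01,0.01,0.01,0.01]
}}

```text
time: 7.18
eef_pos: [0.4549, 0.0505, 0.1896]
eef_rot: [-0.331, -3.123, -0.002]
wrist_force: [0.2, -0.2, -1.3]
grip_width: 0.166
grip_force: 30.0
```

Request:
{"op": "move_arm", "data": {
  "slide": [
    [0,0,0.015],
    [0,0,0.015],
    [0,0,0.015],
    [0,0,0.005],
    [0,0,0],
    [0,0,0]
  ],
  "twist": [
    [0,0,0],
    [0,0,0],
    [0,0,0],
    [0,0,0],
    [0,0,0],
    [0,0,0]
  ],
  "claw": [0.01,0.01,0.01,0.01,0.01,0.01]
}}

```text
time: 7.68
eef_pos: [0.4561, 0.0477, 0.1397]
eef_rot: [-0.337, -3.123, -0.0]
wrist_force: [-0.3, -1.2, -1.9]
grip_width: 0.17
grip_force: 30.0
```

Run:
```python
from go import *
go([.4573,.0484,.1232],np.pi-.2165)
t=r.get_image("top");s=r.get_image("side")
cv2.imwrite("pics/t2.png",t);cv2.imwrite("pics/s2.png",s)
a=cv2.resize(t[130:280,220:360],None,fx=4,fy=4,interpolation=cv2.INTER_CUBIC)[:,:400]
a=cv2.resize(t[150:250,270:335],None,fx=6,fy=6,interpolation=cv2.INTER_CUBIC)
b=cv2.resize(s[140:240,265:333],None,fx=6,fy=6,interpolation=cv2.INTER_CUBIC)
cv2.imwrite("pics/c2.png",np.hstack([a,b]))
```

```text
t 7.6833 pos [0.4561 0.0477 0.1397] yaw 167.6709459218991 F [-0.3032 -1.1773 -1.8666] w 15.986470692381658
tool shift mm [-1.0078  0.9432 16.5193] twist [ 0.0001 -0.      0.0013]
```

View pics/c2.png

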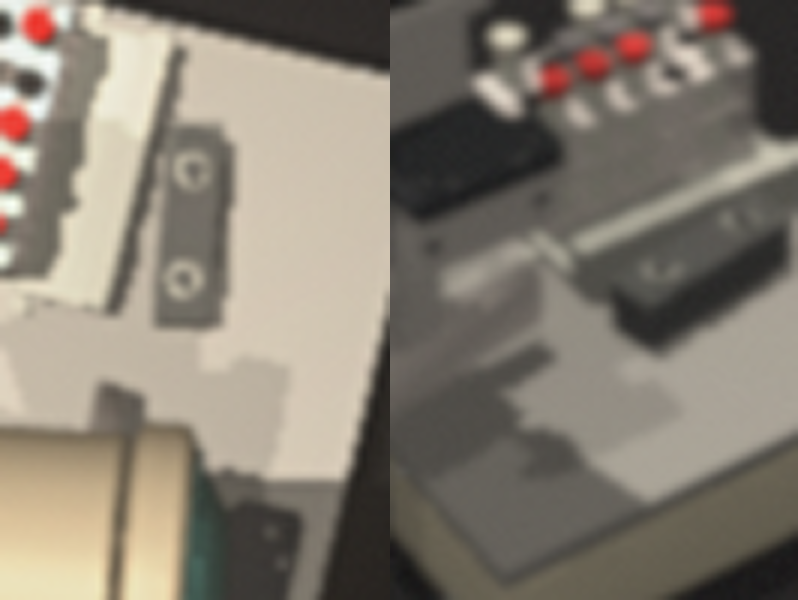

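Run:
```python
from go import *
sh=[.5691,.0402,-.2165]
o=r.get_obs();yaw=sh[2];p=o["eef_pos"]
off=W([0,0,yaw],[[.023,-.001,0]])[0]; wp=[p[0]+off[0],p[1]+off[1],yaw]
f=lambda c,u,oo:(u-np.array(oo)+.5)*6-.5+np.array([0 if c=="top" else 390,0])
for c,oo in(("top",(270,150)),("side",(265,140))):
    print(c,"tip top L,R",f(c,proj(c,W(wp,[[.048,.013,.028],[.048,.003,.028]],p[2]-.0482)),oo),
     "jaw top front, end, deck front",f(c,proj(c,W(sh,[[-.01,0,.103],[.08,0,.103],[-.01,0,.075],[.12,0,.103]])),oo))
print((W([0,0,-sh[2]],[p-np.array([sh[0],sh[1],0])])))
```

```text
top tip top L,R [[101.6832 376.1609]
 [123.6153 381.404 ]] jaw top front, end, deck front [[109.8349 310.5204]
 [156.9471 119.2007]
 [113.7972 315.5225]
 [177.6485  35.1338]]
side tip top L,R [[531.684  258.6594]
 [543.7499 270.4545]] jaw top front, end, deck front [[584.5498 257.0028]
 [745.7395 185.0029]
 [587.0498 303.6428]
 [814.2789 154.3879]]
[[-0.1113 -0.0169  0.1403]]
```

Request:
{"op": "move_arm", "data": {
  "slide": [
    [0,0,0.006],
    [0,0,0.005],
    [0,0,0.002],
    [0,0,0.001],
    [0,0,0.001],
    [0,0,0]
  ],
  "twist": [
    [0,0,0],
    [0,0,0],
    [0,0,0],
    [0,0,0],
    [0,0,0],
    [0,0,0]
  ],
  "claw": [0.01,0.01,0.01,0.01,0.01,0.01]
}}

```text
time: 8.28
eef_pos: [0.4558, 0.0477, 0.1247]
eef_rot: [-0.338, -3.123, -0.0]
wrist_force: [-1.2, 0.4, -0.0]
grip_width: 0.168
grip_force: 30.0
```

Request:
{"op": "move_arm", "data": {
  "slide": [
    [0,0,0.001],
    [0,0,0]
  ],
  "twist": [
    [0,0,0],
    [0,0,0]
  ],
  "claw": [0.01,0.01]
}}

```text
time: 8.45
eef_pos: [0.4559, 0.0477, 0.1247]
eef_rot: [0.338, 3.123, 0.0]
wrist_force: [-3.2, -0.9, 7.8]
grip_width: 0.168
grip_force: 30.0
```

Request:
{"op": "move_arm", "data": {
  "slide": [
    [0,0,0.001],
    [0,0,0]
  ],
  "twist": [
    [0,0,0],
    [0,0,0]
  ],
  "claw": [0.01,0.01]
}}

```text
time: 8.62
eef_pos: [0.456, 0.0477, 0.1247]
eef_rot: [0.338, 3.122, -0.0]
wrist_force: [-5.5, 0.2, 15.7]
grip_width: 0.169
grip_force: 30.0
```

Request:
{"op": "move_arm", "data": {
  "slide": [
    [0,0,-0.002],
    [-0.005,0,0],
    [-0.008,0,0],
    [-0.008,0,0],
    [-0.006,0,0],
    [-0.004,0,0],
    [0,0,0]
  ],
  "twist": [
    [0,0,0],
    [0,0,0],
    [0,0,0],
    [0,0,0],
    [0,0,0],
    [0,0,0],
    [0,0,0]
  ],
  "claw": [0.01,0.01,0.01,0.01,0.01,0.01,0.01]
}}

```text
time: 9.2
eef_pos: [0.4877, 0.0409, 0.1247]
eef_rot: [0.339, 3.123, 0.0]
wrist_force: [-1.7, 0.1, 4.5]
grip_width: 0.168
grip_force: 30.0
```

Run:
```python
from go import *
sh=[.5691,.0402,-.2165]
p=r.get_obs()["eef_pos"];print(W([0,0,-sh[2]],[p-np.array([sh[0],sh[1],0])]))
go(p,np.pi-.2165)
s=r.get_image("side");t=r.get_image("top")
a=cv2.resize(t[150:250,270:335],None,fx=6,fy=6,interpolation=cv2.INTER_CUBIC)
b=cv2.resize(s[155:231,297:365],None,fx=6,fy=8,interpolation=cv2.INTER_CUBIC)[:600]
cv2.imwrite("pics/c3.png",np.hstack([a,cv2.copyMakeBorder(b,0,600-b.shape[0],0,0,0)])[:, :800])
```

```text
[[-0.0796 -0.0168  0.1247]]
t 9.2 pos [0.4877 0.0409 0.1247] yaw 167.62194026776524 F [-1.6863  0.1047  4.4501] w 15.794936668471017
tool shift mm [0. 0. 0.] twist [0.0003 0.0005 0.0005]
```

View pics/c3.png

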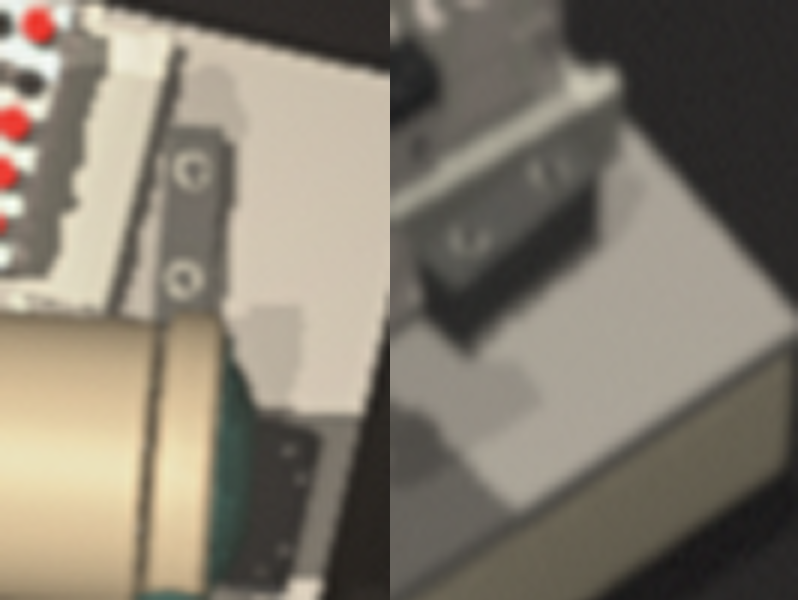

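Request:
{"op": "move_arm", "data": {
  "slide": [
    [-0.003,0,-0.0003],
    [-0.003,0,0],
    [-0.003,0,0],
    [0,0,0]
  ],
  "twist": [
    [0,0,0],
    [0,0,0],
    [0,0,0],
    [0,0,0]
  ],
  "claw": [0.01,0.01,0.01,0.01]
}}

```text
time: 9.63
eef_pos: [0.4962, 0.0389, 0.1247]
eef_rot: [0.338, 3.122, 0.0]
wrist_force: [-1.5, 0.1, 3.2]
grip_width: 0.168
grip_force: 30.0
```

Request:
{"op": "move_arm", "data": {
  "slide": [
    [-0.004,0,0],
    [-0.004,0,0],
    [-0.004,0,0],
    [0,0,0]
  ],
  "twist": [
    [0,0,0],
    [0,0,0],
    [0,0,0],
    [0,0,0]
  ],
  "claw": [0.01,0.01,0.01,0.01]
}}

```text
time: 9.97
eef_pos: [0.5082, 0.0363, 0.1247]
eef_rot: [0.338, 3.122, -0.0]
wrist_force: [1.0, -0.5, 1.4]
grip_width: 0.168
grip_force: 30.0
```

Request:
{"op": "move_arm", "data": {
  "slide": [
    [0,0.001,0],
    [0,0.001,0],
    [0,0,0]
  ],
  "twist": [
    [0,0,0],
    [0,0,0],
    [0,0,0]
  ],
  "claw": [0.01,0.01,0.01]
}}

```text
time: 10.22
eef_pos: [0.508, 0.0384, 0.1247]
eef_rot: [0.338, 3.122, -0.0]
wrist_force: [0.7, -1.1, 0.5]
grip_width: 0.169
grip_force: 30.0
```

Request:
{"op": "move_arm", "data": {
  "slide": [
    [0,0.001,0],
    [0,0,0]
  ],
  "twist": [
    [0,0,0],
    [0,0,0]
  ],
  "claw": [0.01,0.01]
}}

```text
time: 10.38
eef_pos: [0.5077, 0.0397, 0.1247]
eef_rot: [0.338, 3.123, 0.0]
wrist_force: [1.9, -1.2, 0.6]
grip_width: 0.165
grip_force: 30.0
```

Request:
{"op": "move_arm", "data": {
  "slide": [
    [0,0.001,0],
    [0,0,0]
  ],
  "twist": [
    [0,0,0],
    [0,0,0]
  ],
  "claw": [0.01,0.01]
}}

```text
time: 10.55
eef_pos: [0.5076, 0.0407, 0.1247]
eef_rot: [0.338, 3.123, 0.0]
wrist_force: [0.4, -1.1, 0.2]
grip_width: 0.165
grip_force: 30.0
```

Request:
{"op": "move_arm", "data": {
  "slide": [
    [0,0.001,0],
    [0,0,0]
  ],
  "twist": [
    [0,0,0],
    [0,0,0]
  ],
  "claw": [0.01,0.01]
}}

```text
time: 10.72
eef_pos: [0.5077, 0.0417, 0.1247]
eef_rot: [-0.338, -3.123, -0.0]
wrist_force: [0.1, -0.5, -0.1]
grip_width: 0.172
grip_force: 30.0
```

Request:
{"op": "move_arm", "data": {
  "slide": [
    [0,0.001,0],
    [0,0,0]
  ],
  "twist": [
    [0,0,0],
    [0,0,0]
  ],
  "claw": [0.01,0.01]
}}

```text
time: 10.88
eef_pos: [0.5079, 0.0427, 0.1247]
eef_rot: [-0.338, -3.123, -0.0]
wrist_force: [-0.4, -0.4, 0.8]
grip_width: 0.17
grip_force: 30.0
```

Request:
{"op": "move_arm", "data": {
  "slide": [
    [0,0.001,0],
    [0,0,0]
  ],
  "twist": [
    [0,0,0],
    [0,0,0]
  ],
  "claw": [0.01,0.01]
}}

```text
time: 11.05
eef_pos: [0.508, 0.0431, 0.1247]
eef_rot: [-0.338, -3.123, 0.001]
wrist_force: [-0.7, -1.9, 1.2]
grip_width: 0.172
grip_force: 30.0
```

Request:
{"op": "move_arm", "data": {
  "slide": [
    [0,0.001,0],
    [0,0,0]
  ],
  "twist": [
    [0,0,0],
    [0,0,0]
  ],
  "claw": [0.01,0.01]
}}

```text
time: 11.22
eef_pos: [0.508, 0.0435, 0.1247]
eef_rot: [-0.338, -3.123, 0.003]
wrist_force: [-1.5, -4.9, 1.8]
grip_width: 0.169
grip_force: 30.0
```

Request:
{"op": "move_arm", "data": {
  "slide": [
    [0,-0.0015,0],
    [-0.004,0,0],
    [-0.004,0,0],
    [-0.004,0,0],
    [0,0,0]
  ],
  "twist": [
    [0,0,0],
    [0,0,0],
    [0,0,0],
    [0,0,0],
    [0,0,0]
  ],
  "claw": [0.01,0.01,0.01,0.01,0.01]
}}

```text
time: 11.63
eef_pos: [0.5189, 0.0405, 0.1248]
eef_rot: [-0.338, -3.12, -0.0]
wrist_force: [-4.1, -0.3, 4.4]
grip_width: 0.167
grip_force: 30.0
```

Request:
{"op": "move_arm", "data": {
  "slide": [
    [-0.003,0,0],
    [-0.003,0,0],
    [0,0,0]
  ],
  "twist": [
    [0,0,0],
    [0,0,0],
    [0,0,0]
  ],
  "claw": [0.01,0.01,0.01]
}}

```text
time: 11.88
eef_pos: [0.5246, 0.0392, 0.1248]
eef_rot: [-0.338, -3.12, -0.0]
wrist_force: [-4.8, -1.7, 4.9]
grip_width: 0.165
grip_force: 30.0
```

Request:
{"op": "move_arm", "data": {
  "slide": [
    [-0.003,0,0],
    [-0.002,0,0],
    [0,0,0]
  ],
  "twist": [
    [0,0,0],
    [0,0,0],
    [0,0,0]
  ],
  "claw": [0.01,0.01,0.01]
}}

```text
time: 12.13
eef_pos: [0.5293, 0.0382, 0.1248]
eef_rot: [-0.338, -3.12, -0.0]
wrist_force: [-5.5, -1.5, 4.8]
grip_width: 0.171
grip_force: 30.0
```

Request:
{"op": "move_arm", "data": {
  "slide": [
    [-0.001,0,-0.0006],
    [-0.001,0,0],
    [0,0,0]
  ],
  "twist": [
    [0,0,0],
    [0,0,0],
    [0,0,0]
  ],
  "claw": [0.01,0.01,0.01]
}}

```text
time: 12.38
eef_pos: [0.5321, 0.0375, 0.1249]
eef_rot: [-0.338, -3.122, 0.0]
wrist_force: [-2.7, -2.9, -0.3]
grip_width: 0.166
grip_force: 30.0
```

Request:
{"op": "move_arm", "data": {
  "slide": [
    [-0.001,0,0],
    [-0.001,0,0],
    [0,0,0]
  ],
  "twist": [
    [0,0,0],
    [0,0,0],
    [0,0,0]
  ],
  "claw": [0.01,0.01,0.01]
}}

```text
time: 12.63
eef_pos: [0.5347, 0.037, 0.1249]
eef_rot: [-0.338, -3.123, 0.0]
wrist_force: [-1.5, -2.8, -2.3]
grip_width: 0.166
grip_force: 30.0
```

Request:
{"op": "move_arm", "data": {
  "slide": [
    [-0.001,0,0],
    [-0.001,0,0],
    [0,0,0]
  ],
  "twist": [
    [0,0,0],
    [0,0,0],
    [0,0,0]
  ],
  "claw": [0.01,0.01,0.01]
}}

```text
time: 12.88
eef_pos: [0.5367, 0.0366, 0.1252]
eef_rot: [-0.338, -3.123, 0.0]
wrist_force: [-1.5, -3.5, -2.9]
grip_width: 0.171
grip_force: 30.0
```

Request:
{"op": "move_arm", "data": {
  "slide": [
    [-0.001,-0.0005,0.0002],
    [-0.001,0,0],
    [-0.001,0,0],
    [0,0,0]
  ],
  "twist": [
    [0,0,0],
    [0,0,0],
    [0,0,0],
    [0,0,0]
  ],
  "claw": [0.01,0.01,0.01,0.01]
}}

```text
time: 13.22
eef_pos: [0.5399, 0.0357, 0.1253]
eef_rot: [0.338, 3.122, 0.001]
wrist_force: [-1.0, -2.0, -2.5]
grip_width: 0.17
grip_force: 30.0
```

Request:
{"op": "move_arm", "data": {
  "slide": [
    [-0.001,0,0],
    [-0.001,0,0],
    [-0.001,0,0],
    [0,0,0]
  ],
  "twist": [
    [0,0,0],
    [0,0,0],
    [0,0,0],
    [0,0,0]
  ],
  "claw": [0.01,0.01,0.01,0.01]
}}

```text
time: 13.55
eef_pos: [0.5427, 0.035, 0.1252]
eef_rot: [0.338, 3.123, 0.0]
wrist_force: [-0.3, -1.6, -2.3]
grip_width: 0.169
grip_force: 30.0
```

Request:
{"op": "move_arm", "data": {
  "slide": [
    [-0.001,0,0],
    [-0.001,0,0],
    [-0.001,0,0],
    [0,0,0]
  ],
  "twist": [
    [0,0,0],
    [0,0,0],
    [0,0,0],
    [0,0,0]
  ],
  "claw": [0.01,0.01,0.01,0.01]
}}

```text
time: 13.88
eef_pos: [0.5456, 0.0343, 0.1252]
eef_rot: [0.338, 3.123, 0.0]
wrist_force: [-1.0, -0.9, -2.2]
grip_width: 0.168
grip_force: 30.0
```

Request:
{"op": "move_arm", "data": {
  "slide": [
    [-0.001,0,0.0003],
    [-0.001,0,0],
    [0,0,0]
  ],
  "twist": [
    [0,0,0],
    [0,0,0],
    [0,0,0]
  ],
  "claw": [0.01,0.01,0.01]
}}

```text
time: 14.13
eef_pos: [0.5475, 0.0339, 0.1249]
eef_rot: [0.338, 3.123, 0.0]
wrist_force: [-1.5, -1.5, -1.6]
grip_width: 0.174
grip_force: 30.0
```

Request:
{"op": "move_arm", "data": {
  "slide": [
    [-0.001,0,0],
    [-0.001,0,0],
    [0,0,0]
  ],
  "twist": [
    [0,0,0],
    [0,0,0],
    [0,0,0]
  ],
  "claw": [0.01,0.01,0.01]
}}

```text
time: 14.38
eef_pos: [0.5494, 0.0335, 0.1249]
eef_rot: [0.338, 3.123, 0.0]
wrist_force: [-1.1, -1.7, -2.6]
grip_width: 0.167
grip_force: 30.0
```

Request:
{"op": "move_arm", "data": {
  "slide": [
    [-0.001,0,0],
    [-0.001,0,0],
    [0,0,0]
  ],
  "twist": [
    [0,0,0],
    [0,0,0],
    [0,0,0]
  ],
  "claw": [0.01,0.01,0.01]
}}

```text
time: 14.63
eef_pos: [0.5514, 0.033, 0.1249]
eef_rot: [0.338, 3.123, 0.0]
wrist_force: [-0.8, -1.6, -2.3]
grip_width: 0.167
grip_force: 30.0
```

Request:
{"op": "move_arm", "data": {
  "slide": [
    [-0.001,0,0],
    [-0.001,0,0],
    [0,0,0]
  ],
  "twist": [
    [0,0,0],
    [0,0,0],
    [0,0,0]
  ],
  "claw": [0.01,0.01,0.01]
}}

```text
time: 14.88
eef_pos: [0.5533, 0.0326, 0.1249]
eef_rot: [0.338, 3.123, 0.0]
wrist_force: [-1.2, -1.6, -2.0]
grip_width: 0.171
grip_force: 30.0
```

Request:
{"op": "move_arm", "data": {
  "slide": [
    [-0.001,0,0],
    [-0.001,0,0],
    [0,0,0]
  ],
  "twist": [
    [0,0,0],
    [0,0,0],
    [0,0,0]
  ],
  "claw": [0.01,0.01,0.01]
}}

```text
time: 15.13
eef_pos: [0.5552, 0.0321, 0.1249]
eef_rot: [0.338, 3.123, 0.0]
wrist_force: [-0.7, -1.9, -2.4]
grip_width: 0.17
grip_force: 30.0
```

Request:
{"op": "move_arm", "data": {
  "slide": [
    [-0.001,0,0],
    [-0.001,0,0],
    [0,0,0]
  ],
  "twist": [
    [0,0,0],
    [0,0,0],
    [0,0,0]
  ],
  "claw": [0.01,0.01,0.01]
}}

```text
time: 15.38
eef_pos: [0.5571, 0.0317, 0.1248]
eef_rot: [0.338, 3.123, 0.0]
wrist_force: [-1.1, -1.2, -1.7]
grip_width: 0.171
grip_force: 30.0
```

Request:
{"op": "move_arm", "data": {
  "slide": [
    [-0.001,0,0],
    [-0.001,0,0],
    [0,0,0]
  ],
  "twist": [
    [0,0,0],
    [0,0,0],
    [0,0,0]
  ],
  "claw": [0.01,0.01,0.01]
}}

```text
time: 15.63
eef_pos: [0.5591, 0.0313, 0.1249]
eef_rot: [0.338, 3.123, 0.0]
wrist_force: [-1.8, -1.8, -1.7]
grip_width: 0.169
grip_force: 30.0
```

Request:
{"op": "move_arm", "data": {
  "slide": [
    [-0.001,0,0],
    [-0.001,0,0],
    [0,0,0]
  ],
  "twist": [
    [0,0,0],
    [0,0,0],
    [0,0,0]
  ],
  "claw": [0.01,0.01,0.01]
}}

```text
time: 15.88
eef_pos: [0.5601, 0.0311, 0.1249]
eef_rot: [-0.339, -3.122, -0.001]
wrist_force: [-4.5, -1.3, -0.9]
grip_width: 0.167
grip_force: 30.0
```

Request:
{"op": "move_arm", "data": {
  "slide": [
    [-0.001,0,0],
    [-0.001,0,0],
    [0,0,0]
  ],
  "twist": [
    [0,0,0],
    [0,0,0],
    [0,0,0]
  ],
  "claw": [0.01,0.01,0.01]
}}

```text
time: 16.13
eef_pos: [0.561, 0.0311, 0.1249]
eef_rot: [-0.338, -3.12, -0.001]
wrist_force: [-6.0, -0.5, 3.7]
grip_width: 0.167
grip_force: 30.0
```

Request:
{"op": "move_arm", "data": {
  "slide": [
    [0.001,0,0],
    [0.001,0,0],
    [0,0,0],
    [0,0,0],
    [0,0,0],
    [0,0,0],
    [0,0,-0.01],
    [0,0,-0.02],
    [0,0,-0.02],
    [0,0,0]
  ],
  "twist": [
    [0,0,0],
    [0,0,0],
    [0,0,0],
    [0,0,0],
    [0,0,0],
    [0,0,0],
    [0,0,0],
    [0,0,0],
    [0,0,0],
    [0,0,0]
  ],
  "claw": [0.01,0.01,0.025,0.035,0.035,0.035,0.035,0.035,0.035,0.03]
}}

```text
time: 16.97
eef_pos: [0.5639, 0.0308, 0.1794]
eef_rot: [0.337, 3.115, 0.001]
wrist_force: [-0.1, -0.2, 0.2]
grip_width: 0.338
grip_force: 0.0
```

Request:
{"op": "move_arm", "data": {
  "slide": [
    [0.015,0.002,0],
    [0.02,0,0],
    [0.02,0,0],
    [0.005,0,0.01],
    [0,0,0.02],
    [0,0,0.02],
    [0,0,0.015],
    [0,0,0.009],
    [0,0,0],
    [0,0,0]
  ],
  "twist": [
    [0,0,0],
    [0,0,0],
    [0,0,0],
    [0,0,0],
    [0,0,0],
    [0,0,0],
    [0,0,0],
    [0,0,0],
    [0,0,0],
    [0,0,0]
  ],
  "claw": [0.02,0.01,0,0,0,0,0,0,0,0]
}}

```text
time: 17.8
eef_pos: [0.5028, 0.0457, 0.1008]
eef_rot: [-0.338, -3.123, -0.0]
wrist_force: [-0.6, -0.0, 0.5]
grip_width: 0.003
grip_force: 0.0
```

Run:
```python
from go import *
p=r.get_obs()["eef_pos"];go(p,np.pi-.2165)
sh=[.5691,.0402,-.2165];print(W([0,0,-sh[2]],[p-np.array([sh[0],sh[1],0])]))
s=r.get_image("side");t=r.get_image("top")
a=cv2.resize(t[150:250,270:335],None,fx=6,fy=6,interpolation=cv2.INTER_CUBIC)
b=cv2.resize(s[150:250,280:348],None,fx=6,fy=6,interpolation=cv2.INTER_CUBIC)
cv2.imwrite("pics/c4.png",np.hstack([a,b])[:, :800])
```

```text
t 17.8 pos [0.5028 0.0457 0.1008] yaw 167.63461926757353 F [-0.5549 -0.0234  0.5363] w 0.32697026296790993
tool shift mm [0. 0. 0.] twist [ 0.0001 -0.0003  0.0007]
[[-0.066  -0.0089  0.1008]]
```

View pics/c4.png

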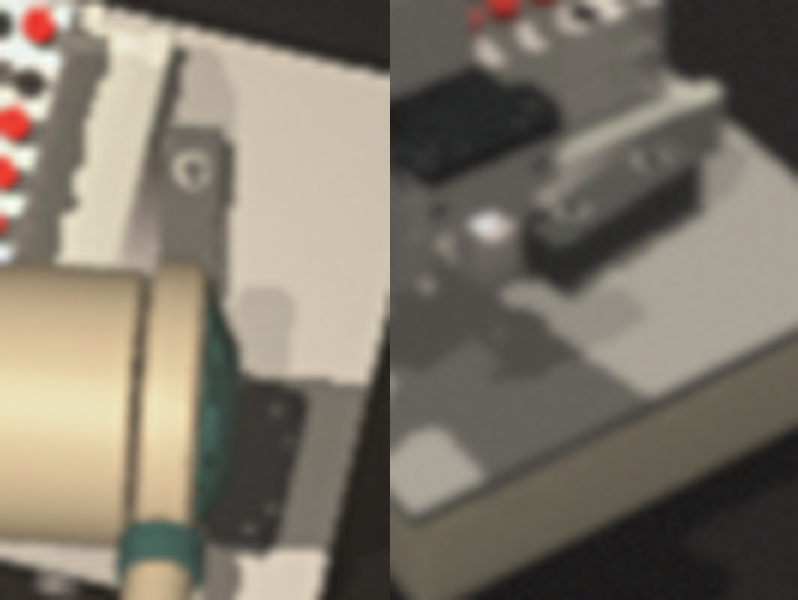

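Request:
{"op": "move_arm", "data": {
  "slide": [
    [-0.006,0,0],
    [-0.006,0,0],
    [-0.002,0,0],
    [0,0,0]
  ],
  "twist": [
    [0,0,0],
    [0,0,0],
    [0,0,0],
    [0,0,0]
  ],
  "claw": [0,0,0,0],
  "grip_force": 40
}}

```text
time: 18.23
eef_pos: [0.5177, 0.0425, 0.1013]
eef_rot: [0.339, 3.122, 0.0]
wrist_force: [-0.8, -0.5, -0.1]
grip_width: 0.005
grip_force: 0.0
```

Request:
{"op": "move_arm", "data": {
  "slide": [
    [-0.001,0,0],
    [-0.001,0,0],
    [-0.001,0,0],
    [0,0,0]
  ],
  "twist": [
    [0,0,0],
    [0,0,0],
    [0,0,0],
    [0,0,0]
  ],
  "claw": [0,0,0,0]
}}

```text
time: 18.57
eef_pos: [0.5193, 0.0421, 0.1008]
eef_rot: [0.338, 3.123, 0.0]
wrist_force: [-0.6, -0.4, 0.1]
grip_width: 0.003
grip_force: 0.0
```

Request:
{"op": "move_arm", "data": {
  "slide": [
    [-0.001,0,0],
    [-0.001,0,0],
    [0,0,0]
  ],
  "twist": [
    [0,0,0],
    [0,0,0],
    [0,0,0]
  ],
  "claw": [0,0,0]
}}

```text
time: 18.82
eef_pos: [0.5213, 0.0416, 0.1009]
eef_rot: [0.338, 3.123, 0.0]
wrist_force: [-0.2, -0.7, 0.2]
grip_width: 0.004
grip_force: 0.0
```

Request:
{"op": "move_arm", "data": {
  "slide": [
    [-0.001,0,0],
    [-0.001,0,0],
    [0,0,0]
  ],
  "twist": [
    [0,0,0],
    [0,0,0],
    [0,0,0]
  ],
  "claw": [0,0,0]
}}

```text
time: 19.07
eef_pos: [0.5216, 0.0415, 0.1006]
eef_rot: [-0.338, -3.12, -0.001]
wrist_force: [-3.6, 1.2, 1.0]
grip_width: 0.003
grip_force: 1.9
```

Request:
{"op": "move_arm", "data": {
  "slide": [
    [-0.001,0,0],
    [-0.001,0,0],
    [0,0,0]
  ],
  "twist": [
    [0,0,0],
    [0,0,0],
    [0,0,0]
  ],
  "claw": [0,0,0]
}}

```text
time: 19.32
eef_pos: [0.5218, 0.0415, 0.1005]
eef_rot: [-0.338, -3.116, -0.001]
wrist_force: [-8.0, 2.4, 4.5]
grip_width: 0.005
grip_force: 3.8
```

Request:
{"op": "move_arm", "data": {
  "slide": [
    [-0.001,0,0],
    [0,0,0]
  ],
  "twist": [
    [0,0,0],
    [0,0,0]
  ],
  "claw": [0,0]
}}

```text
time: 19.48
eef_pos: [0.5218, 0.0415, 0.1005]
eef_rot: [-0.338, -3.115, -0.001]
wrist_force: [-9.1, 3.1, 5.7]
grip_width: 0.001
grip_force: 4.6
```

Request:
{"op": "move_arm", "data": {
  "slide": [
    [-0.001,0,0],
    [0,0,0]
  ],
  "twist": [
    [0,0,0],
    [0,0,0]
  ],
  "claw": [0,0]
}}

```text
time: 19.65
eef_pos: [0.5219, 0.0415, 0.1005]
eef_rot: [-0.337, -3.113, -0.001]
wrist_force: [-10.8, 3.2, 8.6]
grip_width: 0.001
grip_force: 5.4
```

Request:
{"op": "move_arm", "data": {
  "slide": [
    [-0.002,0,0],
    [0,0,0]
  ],
  "twist": [
    [0,0,0],
    [0,0,0]
  ],
  "claw": [0,0]
}}

```text
time: 19.82
eef_pos: [0.5222, 0.0415, 0.1004]
eef_rot: [-0.337, -3.109, -0.002]
wrist_force: [-13.5, 3.5, 10.5]
grip_width: 0.01
grip_force: 7.0
```

Request:
{"op": "move_arm", "data": {
  "slide": [
    [-0.002,0,0],
    [0,0,0]
  ],
  "twist": [
    [0,0,0],
    [0,0,0]
  ],
  "claw": [0,0]
}}

```text
time: 19.98
eef_pos: [0.5224, 0.0414, 0.1003]
eef_rot: [-0.337, -3.106, -0.002]
wrist_force: [-16.0, 5.2, 11.8]
grip_width: 0.002
grip_force: 8.6
```

Request:
{"op": "move_arm", "data": {
  "slide": [
    [-0.001,0,-0.001],
    [-0.001,0,0],
    [0,0,0]
  ],
  "twist": [
    [0,0,0],
    [0,0,0],
    [0,0,0]
  ],
  "claw": [0,0,0]
}}

```text
time: 20.23
eef_pos: [0.5229, 0.0414, 0.1004]
eef_rot: [-0.337, -3.102, -0.003]
wrist_force: [-17.8, 5.4, 9.1]
grip_width: 0.004
grip_force: 9.1
```

Request:
{"op": "move_arm", "data": {
  "slide": [
    [-0.002,0,0],
    [0,0,0]
  ],
  "twist": [
    [0,0,0],
    [0,0,0]
  ],
  "claw": [0,0]
}}

```text
time: 20.4
eef_pos: [0.523, 0.0414, 0.1004]
eef_rot: [-0.336, -3.099, -0.004]
wrist_force: [-20.6, 5.4, 12.5]
grip_width: 0.008
grip_force: 10.8
```

Request:
{"op": "move_arm", "data": {
  "slide": [
    [0.005,0,0],
    [0.005,0,0],
    [0.005,0,0],
    [0,0,0]
  ],
  "twist": [
    [0,0,0],
    [0,0,0],
    [0,0,0],
    [0,0,0]
  ],
  "claw": [0,0,0,0]
}}

```text
time: 20.73
eef_pos: [0.5206, 0.0418, 0.1022]
eef_rot: [0.338, 3.121, -0.0]
wrist_force: [0.1, 0.2, -0.1]
grip_width: 0.004
grip_force: 0.0
```

Request:
{"op": "move_arm", "data": {
  "slide": [
    [-0.004,0,0],
    [-0.004,0,0],
    [-0.004,0,0],
    [0,0,0]
  ],
  "twist": [
    [0,0,0],
    [0,0,0],
    [0,0,0],
    [0,0,0]
  ],
  "claw": [0,0,0,0]
}}

```text
time: 21.07
eef_pos: [0.523, 0.0412, 0.1013]
eef_rot: [-0.337, -3.103, -0.003]
wrist_force: [-17.7, 5.2, 14.9]
grip_width: 0.004
grip_force: 9.7
```

Request:
{"op": "move_arm", "data": {
  "slide": [
    [-0.002,0,0],
    [-0.001,0,0],
    [0,0,0]
  ],
  "twist": [
    [0,0,0],
    [0,0,0],
    [0,0,0]
  ],
  "claw": [0,0,0]
}}

```text
time: 21.32
eef_pos: [0.5231, 0.0412, 0.1013]
eef_rot: [-0.337, -3.098, -0.004]
wrist_force: [-21.8, 6.3, 18.5]
grip_width: 0.006
grip_force: 12.1
```

Request:
{"op": "move_arm", "data": {
  "slide": [
    [0.005,0,0],
    [0.005,0,0],
    [0.005,0,0],
    [0,0,0]
  ],
  "twist": [
    [0,0,0],
    [0,0,0],
    [0,0,0],
    [0,0,0]
  ],
  "claw": [0,0,0,0]
}}

```text
time: 21.65
eef_pos: [0.521, 0.0417, 0.1022]
eef_rot: [0.338, 3.121, -0.0]
wrist_force: [-0.2, 0.4, -0.0]
grip_width: 0.007
grip_force: 0.0
```

Request:
{"op": "move_arm", "data": {
  "slide": [
    [-0.004,0,0],
    [-0.004,0,-0.001],
    [-0.004,0,-0.001],
    [0,0,0]
  ],
  "twist": [
    [0,0,0],
    [0,0,0],
    [0,0,0],
    [0,0,0]
  ],
  "claw": [0,0,0,0]
}}

```text
time: 21.98
eef_pos: [0.5232, 0.0412, 0.1021]
eef_rot: [-0.337, -3.102, -0.003]
wrist_force: [-15.9, 5.4, 7.6]
grip_width: 0.009
grip_force: 8.5
```

Request:
{"op": "move_arm", "data": {
  "slide": [
    [-0.002,0,0],
    [-0.001,0,0],
    [0,0,0]
  ],
  "twist": [
    [0,0,0],
    [0,0,0],
    [0,0,0]
  ],
  "claw": [0,0,0]
}}

```text
time: 22.23
eef_pos: [0.5233, 0.0412, 0.1021]
eef_rot: [-0.337, -3.097, -0.004]
wrist_force: [-20.4, 5.9, 11.0]
grip_width: 0.006
grip_force: 10.8
```

Run:
```python
from go import *
o=r.get_obs();Rm=R.from_rotvec(o["eef_rot"]).as_matrix()
print(Rm[:,2], "twist to vertical (tool)",R.align_vectors([Rm.T@[0,0,-1]],[[0,0,1]])[0].as_rotvec())
```

```text
[-0.0256  0.0051 -0.9997] twist to vertical (tool) [-0.0005 -0.0261  0.    ]
```

Request:
{"op": "move_arm", "data": {
  "slide": [
    [0.005,0,0],
    [0.005,0,0],
    [0.005,0,0.001],
    [0,0,0]
  ],
  "twist": [
    [0,0,0],
    [0,0,0],
    [0,0,0],
    [0,-0.035,0]
  ],
  "claw": [0,0,0,0]
}}

```text
time: 22.57
eef_pos: [0.5222, 0.0414, 0.1028]
eef_rot: [0.335, 3.086, -0.006]
wrist_force: [-0.8, 0.1, -1.4]
grip_width: 0.006
grip_force: 0.7
```

Request:
{"op": "move_arm", "data": {
  "slide": [
    [-0.004,0,0],
    [-0.004,0,0],
    [-0.004,0,0],
    [0,0,0]
  ],
  "twist": [
    [0,0,0],
    [0,0,0],
    [0,0,0],
    [0,0,0]
  ],
  "claw": [0,0,0,0]
}}

```text
time: 22.9
eef_pos: [0.5229, 0.0411, 0.1025]
eef_rot: [0.338, 3.11, -0.003]
wrist_force: [-19.5, 5.7, 14.8]
grip_width: 0.004
grip_force: 10.0
```

Request:
{"op": "move_arm", "data": {
  "slide": [
    [-0.001,0,0],
    [0,0,0]
  ],
  "twist": [
    [0,0,0],
    [0,0,0]
  ],
  "claw": [0,0]
}}

```text
time: 23.07
eef_pos: [0.523, 0.0411, 0.1024]
eef_rot: [0.338, 3.111, -0.003]
wrist_force: [-19.3, 6.4, 14.3]
grip_width: 0.004
grip_force: 10.7
```

Request:
{"op": "move_arm", "data": {
  "slide": [
    [0.006,0,0],
    [0.006,0,0],
    [0.004,0,0.001],
    [0,0,0],
    [-0.004,0,0],
    [-0.004,0,0],
    [-0.004,0,-0.001],
    [-0.003,0,0],
    [-0.001,0,0],
    [0,0,0]
  ],
  "twist": [
    [0,0,0],
    [0,0,0],
    [0,0,0],
    [0,0,0],
    [0,0,0],
    [0,0,0],
    [0,0,0],
    [0,0,0],
    [0,0,0],
    [0,0,0]
  ],
  "claw": [0,0,0,0,0,0,0,0,0,0]
}}

```text
time: 23.9
eef_pos: [0.523, 0.0412, 0.1019]
eef_rot: [0.338, 3.111, -0.003]
wrist_force: [-18.5, 5.1, 14.2]
grip_width: 0.006
grip_force: 9.8
```

Request:
{"op": "move_arm", "data": {
  "slide": [
    [0.006,0,0],
    [0.006,0,0],
    [0.004,0,0.001],
    [0,0,0],
    [-0.004,0,0],
    [-0.004,0,0],
    [-0.004,0,-0.001],
    [-0.003,0,0],
    [-0.001,0,0],
    [0,0,0]
  ],
  "twist": [
    [0,0,0],
    [0,0,0],
    [0,0,0],
    [0,0,0],
    [0,0,0],
    [0,0,0],
    [0,0,0],
    [0,0,0],
    [0,0,0],
    [0,0,0]
  ],
  "claw": [0,0,0,0,0,0,0,0,0,0]
}}

```text
time: 24.73
eef_pos: [0.523, 0.0412, 0.1019]
eef_rot: [0.338, 3.111, -0.003]
wrist_force: [-18.6, 5.6, 12.4]
grip_width: 0.004
grip_force: 9.7
```

Request:
{"op": "move_arm", "data": {
  "slide": [
    [0.006,0,0],
    [0.006,0,0],
    [0.004,0,0.001],
    [0,0,0],
    [-0.004,0,0],
    [-0.004,0,0],
    [-0.004,0,-0.001],
    [-0.003,0,0],
    [-0.001,0,0],
    [0,0,0]
  ],
  "twist": [
    [0,0,0],
    [0,0,0],
    [0,0,0],
    [0,0,0],
    [0,0,0],
    [0,0,0],
    [0,0,0],
    [0,0,0],
    [0,0,0],
    [0,0,0]
  ],
  "claw": [0,0,0,0,0,0,0,0,0,0]
}}

```text
time: 25.57
eef_pos: [0.523, 0.0412, 0.1019]
eef_rot: [0.338, 3.111, -0.003]
wrist_force: [-19.1, 5.3, 12.4]
grip_width: 0.002
grip_force: 9.7
```

Request:
{"op": "move_arm", "data": {
  "slide": [
    [0.006,0,0],
    [0.006,0,0],
    [0.004,0,0.001],
    [0,0,0],
    [-0.004,0,0],
    [-0.004,0,0],
    [-0.004,0,-0.0015],
    [-0.003,0,-0.001],
    [-0.001,0,-0.0005],
    [0,0,0]
  ],
  "twist": [
    [0,0,0],
    [0,0,0],
    [0,0,0],
    [0,0,0],
    [0,0,0],
    [0,0,0],
    [0,0,0],
    [0,0,0],
    [0,0,0],
    [0,0,0]
  ],
  "claw": [0,0,0,0,0,0,0,0,0,0]
}}

```text
time: 26.4
eef_pos: [0.523, 0.0412, 0.1021]
eef_rot: [0.338, 3.112, -0.003]
wrist_force: [-15.2, 5.0, 0.8]
grip_width: 0.006
grip_force: 7.8
```

Request:
{"op": "move_arm", "data": {
  "slide": [
    [0.006,0,0],
    [0.006,0,0],
    [0.004,0,0.003],
    [0,0,0],
    [-0.004,0,0],
    [-0.004,0,0],
    [-0.004,0,-0.001],
    [-0.003,0,-0.001],
    [-0.001,0,-0.001],
    [0,0,0]
  ],
  "twist": [
    [0,0,0],
    [0,0,0],
    [0,0,0],
    [0,0,0],
    [0,0,0],
    [0,0,0],
    [0,0,0],
    [0,0,0],
    [0,0,0],
    [0,0,0]
  ],
  "claw": [0,0,0,0,0,0,0,0,0,0]
}}

```text
time: 27.23
eef_pos: [0.523, 0.0412, 0.1023]
eef_rot: [0.338, 3.111, -0.003]
wrist_force: [-14.5, 5.9, 1.1]
grip_width: 0.007
grip_force: 7.8
```

Request:
{"op": "move_arm", "data": {
  "slide": [
    [-0.001,0,-0.0005],
    [0,0,0]
  ],
  "twist": [
    [0,0,0],
    [0,0,0]
  ],
  "claw": [0,0]
}}

```text
time: 27.4
eef_pos: [0.5231, 0.0412, 0.1023]
eef_rot: [0.339, 3.113, -0.003]
wrist_force: [-15.3, 5.8, -0.4]
grip_width: 0.004
grip_force: 8.1
```

Request:
{"op": "move_arm", "data": {
  "slide": [
    [-0.001,0,0],
    [-0.001,0,0],
    [0,0,0]
  ],
  "twist": [
    [0,0,0],
    [0,0,0],
    [0,0,0]
  ],
  "claw": [0,0,0]
}}

```text
time: 27.65
eef_pos: [0.5233, 0.0411, 0.1023]
eef_rot: [0.339, 3.117, -0.002]
wrist_force: [-17.9, 6.3, 1.7]
grip_width: 0.003
grip_force: 9.6
```

Request:
{"op": "move_arm", "data": {
  "slide": [
    [-0.001,0,0],
    [0,0,0]
  ],
  "twist": [
    [0,0,0],
    [0,0,0]
  ],
  "claw": [0,0]
}}

```text
time: 27.82
eef_pos: [0.5233, 0.0411, 0.1023]
eef_rot: [0.339, 3.118, -0.002]
wrist_force: [-20.0, 6.6, 3.7]
grip_width: 0.004
grip_force: 10.4
```

Request:
{"op": "move_arm", "data": {
  "slide": [
    [0.006,0,0],
    [0.006,0,0],
    [0.006,0,0.002],
    [0,0,0],
    [-0.004,0,0],
    [-0.004,0,0],
    [-0.004,0,-0.001],
    [-0.003,0,-0.001],
    [-0.003,0,0],
    [0,0,0]
  ],
  "twist": [
    [0,0,0],
    [0,0,0],
    [0,0,0],
    [0,0,0],
    [0,0,0],
    [0,0,0],
    [0,0,0],
    [0,0,0],
    [0,0,0],
    [0,0,0]
  ],
  "claw": [0,0,0,0,0,0,0,0,0,0]
}}

```text
time: 28.65
eef_pos: [0.5234, 0.0411, 0.1037]
eef_rot: [0.34, 3.118, -0.002]
wrist_force: [-23.8, 6.6, 12.5]
grip_width: 0.002
grip_force: 12.1
```

Request:
{"op": "move_arm", "data": {
  "slide": [
    [0.006,0,0],
    [0.006,0,0],
    [0.006,0,0.002],
    [0,0,0],
    [-0.004,0,0],
    [-0.004,0,-0.001],
    [-0.004,0,-0.001],
    [-0.003,0,-0.001],
    [-0.003,0,0],
    [0,0,0]
  ],
  "twist": [
    [0,0,0],
    [0,0,0],
    [0,0,0],
    [0,0,0],
    [0,0,0],
    [0,0,0],
    [0,0,0],
    [0,0,0],
    [0,0,0],
    [0,0,0]
  ],
  "claw": [0,0,0,0,0,0,0,0,0,0]
}}

```text
time: 29.48
eef_pos: [0.5235, 0.0411, 0.104]
eef_rot: [0.34, 3.119, -0.002]
wrist_force: [-21.2, 6.4, 9.2]
grip_width: 0.004
grip_force: 11.3
```

Request:
{"op": "move_arm", "data": {
  "slide": [
    [0.006,0,0],
    [0.006,0,0],
    [0.006,0,0.003],
    [0,0,0],
    [-0.004,0,0],
    [-0.004,0,-0.001],
    [-0.004,0,-0.001],
    [-0.003,0,-0.001],
    [-0.003,0,0],
    [0,0,0]
  ],
  "twist": [
    [0,0,0],
    [0,0,0],
    [0,0,0],
    [0,0,0],
    [0,0,0],
    [0,0,0],
    [0,0,0],
    [0,0,0],
    [0,0,0],
    [0,0,0]
  ],
  "claw": [0,0,0,0,0,0,0,0,0,0]
}}

```text
time: 30.32
eef_pos: [0.5235, 0.0411, 0.1039]
eef_rot: [0.34, 3.119, -0.002]
wrist_force: [-21.6, 6.3, 8.4]
grip_width: 0.004
grip_force: 11.3
```

Request:
{"op": "move_arm", "data": {
  "slide": [
    [0.006,0,0],
    [0.006,0,0],
    [0.01,0,0],
    [0.02,0,0],
    [0.02,0,-0.02],
    [0.02,0,-0.04],
    [0.02,0,-0.04],
    [0.03,0,-0.03],
    [0.03,0,0],
    [0,0,0]
  ],
  "twist": [
    [0,0,0],
    [0,0,0],
    [0,0,0],
    [0,0,0],
    [0,0,0],
    [0,0,0],
    [0,0,0],
    [0,0,0],
    [0,0,0],
    [0,0,0]
  ],
  "claw": [0,0,0,0,0,0,0,0,0,0]
}}

```text
time: 31.15
eef_pos: [0.3749, 0.0738, 0.2279]
eef_rot: [0.333, 3.084, -0.004]
wrist_force: [-1.4, 0.1, -1.2]
grip_width: 0.007
grip_force: 0.0
```

Run:
```python
from go import *
s=r.get_image("side");t=r.get_image("top")
a=cv2.resize(t[150:250,270:335],None,fx=6,fy=6,interpolation=cv2.INTER_CUBIC)
b=cv2.resize(s[150:250,280:348],None,fx=6,fy=6,interpolation=cv2.INTER_CUBIC)
cv2.imwrite("pics/c5.png",np.hstack([a,b])[:, :800])
```

```text
(no output)
```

View pics/c5.png

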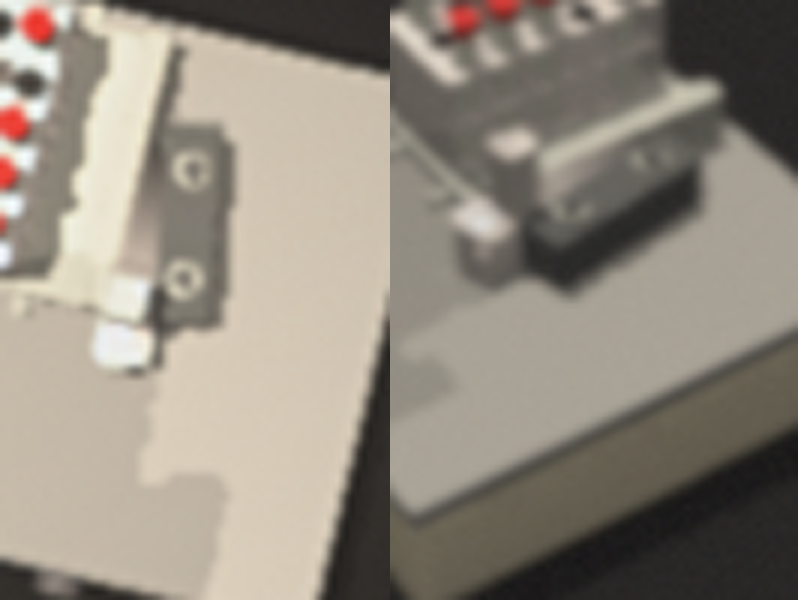

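The wedge fills the slot, flush between the jaw (120,250) and the bar (165,250), with the boss at (122,350). The last taps of about 22 N gained nothing and the robot is clear, so I'm handing in.

```bash
python3 -c "
from bench import r
print(r.close_job())"
```

```text
the job is handed in; nothing more can be done
None
```

The wedge is in the slot between the jaw and the stop bar, and the last two taps of about 22 N drove it no further; I let go, backed the arm clear and handed the job in at about 31 s, leaving the bottles, cup and pipette alone.

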